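Put the gear selector in third

ROBOT

A 7-joint arm with a two-finger parallel gripper is mounted at the origin on the work surface. World frame = base frame: x ahead of the robot, y to its left, z up, the work surface at z = 0. Lengths are in m, angles in rad, forces in N, time in s.
With the tool pointing down it reaches from about 0.425 to 1.025 m from the base axis. Payload 3.6 kg.
Tool frame: the origin (TCP) lies midway between the tips of the shut fingers; the grasp point (between the pads) lies 19 mm behind it (ctrl.grip_depth is the x of the grasp point in the tool frame, in m); x points along the fingers, z is the direction in which the jaws open and shut, and the axes are right-handed (so a half turn about x gives the same grasp; the last joint's range is limited). The gripper opens to 85 mm and grips with 20 to 120 N. Pads are 22 mm wide; open, the fingers measure 114 mm over their backs; the gripper's body (76 mm by 85 mm) begins 54 mm behind the grasp point. The pads swing forward as they close: fully open they stand 13 mm farther back than shut.
Start: joints at [-1.337, 0.591, 0.048, 1.609, -0.033, 0.943, -0.034], TCP at [0.233, 0.687, 0.231] pointing down, gripper open.
Joint ranges: [-2.69, 2.69], [-0.47, 2.24], [-1.27, 1.36], [0.19, 2.51], [-1.53, 4.68], [0.08, 2.07], [-3.09, 3.09]. Speed limits (rad/s): [2.57, 2.57, 3.14, 3.14, 3.14, 3.14, 3.14].

INTERFACE

Orientations are given as [roll, pitch, yaw] about the fixed x, y, z axes, in that order (R = Rz(yaw) Ry(pitch) Rx(roll)).
In Python, from plant import ctrl, imaging, job, recognise, spot_point gives the robot as it stands.
- The arm moves only by the shell command python3 -m jog 'ROWS' [OPENING]. ROWS is JSON, one flat list of numbers, 6 for each row, row after row: the shift along the world's x, y, z in m, then the turn, a rotation vector about the world's x, y, z in rad. In form: [dx, dy, dz, rx, ry, rz, dx, dy, dz, rx, ry, rz, ...]. A call has 1 to 8 rows; each row shifts and turns the commanded pose from where the row before left it; what a row does not reach is not made up. A row lasts 1/8 s, in which the tool goes at most 62.5 mm and 10.7 degrees, less where a joint would pass 70% of its speed; a pose out of reach is approached as far as the arm can. A call with a gripper value outside its range is refused whole. OPENING is the opening, from 0 (shut) to 1 (fully open), set as the call begins (- or left out, the last holds). The fingers move at their own pace and stop on an object; the grip force is fixed at half the most. Time passes only in rows, so rows that do not move let the fingers close. It gives the time, the measured TCP pose, the force and the opening at its end, in the units of the state.
- ctrl.get_obs(): the state, without advancing time (a new reading comes with each control period).
- imaging.read_camera(name): name is "side" or "top"; returns the picture (400x640x3 uint8, blue, green, red); there is no depth.
- imaging.camera_params(name): a dict with "fx", "fy", "cx", "cy" (pixels), "world_from_camera" (4x4, takes a point from camera to world coordinates). Camera axes: x right, y down, z forward; pixel columns grow to the right and rows downward; lengths in m; the calibration is good to about 2 mm. A picture is of the moment at which its call begins. camera_params takes no time and is no camera call.
- job.finish_job(): hands the job in, once; it reports no verdict.
Trained networks look in the newest picture that a camera, given by its name, has taken for a name from the list of things; names that differ only in an ending like _2 or _b are one class to them, and where a whole thing is asked for, a point or a joint stands for the part that bears it (a point fixed in the world has none). Each returns a list of dicts, best first, with "score" (0 to 1); they miss things now and then, are a little off and sometimes report something else, mostly with a low value. They report only what shows in the picture. A call takes as long as a camera call.
- recognise(thing, camera): "at" ([column, row] in pixels, amid what is visible of it).
- spot_point(thing, camera): "at" ([column, row] in pixels: a listed point, or the origin of a listed thing).
The state is a dict: "t": time; "q": joint angles; "joint_vel": joint speeds; "joint_efforts": joint torques, N m; "position": TCP position; "ee_rot": TCP orientation; "ft_force": force on the tool from outside, world axes, zero at the start; "wrist_torque": the same for the moment, N m; "grip_width": opening from 0.0 (shut) to 1.0 (fully open).
Only numpy, scipy, OpenCV 4.12 (cv2) and the standard library are available. Lean on these libraries where they do the work, as an engineer would, in place of code of your own. Each camera call takes 0.05 s, during which the arm holds its last target.

TASK

Put the gear selector that stands on the bench into third gear: push its red knob with your fingertips out of the left-hand channel of the H-shaped gate into neutral, across to the right, then forward, away from the robot, until the lever is fully home in the slot with the green dot. Only push the lever, never pinch it between the fingers, then take the hand away. Leave the bowl, the filter, the pulley and the socket where they are.

Things in the scene. Friction and masses are not known exactly. Their poses are not given: they have to be found in the camera images.
- unit: dark grey cast gear-selector housing fixed to the bench, 160 mm along its x, 140 mm along its y, 123 mm high; origin at the centre of its underside. Its +x is 'forward' (the side away from the robot, within 0.5 rad of straight ahead), +y is 'left', z up. Its top is a flat steel gate plate with an H-shaped opening
- gate_centre (a point): middle of the H gate, on the plate's top face, 123 mm above the bench, fixed. The H: two channels along unit x, centred 20 mm left and right of here, 17 mm wide, reaching 35 mm forward and back, joined by a 20 mm wide cross channel (neutral). The 13 mm thick lever stands up through it and really runs along its edges
- third (a point): the front end of the right-hand channel, on the plate's top face, marked by a green dot 12 mm further forward. Yellow dots mark the other slots: first front left, second rear left, fourth rear right. Fixed to the unit
- knob (a point): centre of the round red knob on the lever: 46 mm across, reaching 19 mm below and 21 mm above this point. Upright it is 180 mm above the bench; in third about 47 mm forward, 34 mm right of the gate centre, at 166 mm. The lever does not spring back: friction (about 2.5 N at the knob) holds it where it is put
- pivot (a point): the fixed point about which the lever swings, inside the unit, on its middle axis, 50 mm above its underside; the knob centre is 130 mm from it. With a = joint select, b = joint shift the knob lies in the unit's frame at (130 sin b, -130 sin a cos b, 50 + 130 cos a cos b) mm
- select (a joint): sideways lean of the lever, rad: 0 in the middle, positive to the right (unit -y). About -0.28 in the left channel (where it starts), about +0.28 in the right channel; hard stops at -0.312 and +0.312
- shift (a joint): fore-and-aft lean of the lever, rad: 0 in neutral, positive forward (unit +x), hard stops at -0.37 (second or fourth fully home) and +0.37 (first or third fully home). It starts anywhere along the left channel. The lever can go across only within about 0.05 rad of 0
- side_left: the left side (unit +y) of knob and stick, part of the lever; its frame is the lever's, with the origin at the pivot
- side_right: the right side (unit -y) of knob and stick, part of the lever; origin at the pivot
- side_front: the front side (unit +x) of knob and stick, part of the lever; origin at the pivot
- side_rear: the rear side (unit -x) of knob and stick, part of the lever; origin at the pivot
- bowl: loose blue plastic bowl, 120 mm across, 50 mm high, left of the unit; origin at the centre of its underside
- filter: loose black filter cartridge standing upright, 72 mm across, 88 mm high, right of the unit; origin at the centre of its underside
- pulley: loose dark steel belt pulley lying flat, 84 mm across, 36 mm high, beyond the unit; origin at the centre of its underside
- socket: loose steel socket standing upright, 26 mm across, 50 mm high, between the unit and the robot; origin at the centre of its underside

How it is judged:
On the way, in this order (a step that is already met when the one before it is completed fails the run):
1. the lever has come across to the right side while in neutral (value of joint select above 0.2 rad and value of joint shift between -0.15 and 0.15 rad).
2. the lever is pushed fully home in third (value of joint select above 0.2 rad and value of joint shift above 0.33 rad), for 0.2 s.
At the end, for the whole second after the job is handed in: The lever rests in third: select above 0.2 rad and shift above 0.33 rad (its stop is at 0.37), both at rest, and the bowl, filter, pulley and socket are within 20 mm of where they stood (all of step 2 and velocity of joint select between -0.05 and 0.05 rad/s and velocity of joint shift between -0.05 and 0.05 rad/s and distance of each of bowl, filter, pulley, socket from where it was at the start of the episode below 0.02 m); the robot touches nothing.
It fails at once if the lever is pinched: the fingers press on opposite sides of it at once ((contact force between the fingers and side_left above 0.5 N and contact force between the fingers and side_right above 0.5 N) or (contact force between the fingers and side_front above 0.5 N and contact force between the fingers and side_rear above 0.5 N)).
It fails at once if the blue bowl is lifted or pushed away (more than 20 mm) (distance of bowl from where it was at the start of the episode above 0.02 m).
It fails at once if the filter cartridge is lifted or pushed away (more than 20 mm) (distance of filter from where it was at the start of the episode above 0.02 m).
It fails at once if the pulley is lifted or pushed away (more than 20 mm) (distance of pulley from where it was at the start of the episode above 0.02 m).
It fails at once if the socket is lifted or pushed away (more than 20 mm) (distance of socket from where it was at the start of the episode above 0.02 m).
It also fails if it takes over 51 s, if anything falls off the work surface, if the arm or the gripper's body presses on something with over 40 N, if the wrist force passes 120 N, or if a joint passes its speed limit or range.

## Working session

There is one attempt and no reset: what is moved stays moved. The work goes in short steps, Python scripts to look and compute and a shell command to move; the robot and the scene stay as the last step left them, time stands still between calls to the robot, and variables do not carry over. Pictures are saved under pics/ and viewed, and the job is handed in when it is done.

```bash
ls; mkdir -p pics
cat > h.py <<'E'
import numpy as np, cv2
from plant import ctrl, imaging, job, recognise, spot_point
def ray(cam,uv):
    p=imaging.camera_params(cam);T=np.array(p["world_from_camera"])
    d=T[:3,:3]@np.array([(uv[0]-p["cx"])/p["fx"],(uv[1]-p["cy"])/p["fy"],1]);return T[:3,3],d/np.linalg.norm(d)
def atz(cam,uv,z):
    o,d=ray(cam,uv);return o+d*(z-o[2])/d[2]
def proj(cam,P):
    p=imaging.camera_params(cam);T=np.linalg.inv(np.array(p["world_from_camera"]));c=T[:3,:3]@np.array(P)+T[:3,3]
    return [round(p["fx"]*c[0]/c[2]+p["cx"],1),round(p["fy"]*c[1]/c[2]+p["cy"],1)]
def tri(u1,u2):
    o1,d1=ray("top",u1);o2,d2=ray("side",u2)
    s=np.linalg.lstsq(np.c_[d1,-d2],o2-o1,rcond=None)[0]
    a=o1+s[0]*d1;b=o2+s[1]*d2;return (a+b)/2,np.linalg.norm(a-b)
E
python3 - <<'E'
from h import *
np.set_printoptions(precision=4,suppress=True)
for c in("top","side"):
    cv2.imwrite(f"pics/{c}0.png",imaging.read_camera(c))
    print(c,np.array(imaging.camera_params(c)["world_from_camera"])[:3,3])
    for t in("gate_centre","third","knob","unit","pivot","bowl","filter","pulley","socket"):
        print(t,[(np.round(r["at"],1).tolist(),round(r["score"],2)) for r in spot_point(t,c)[:2]])
o=ctrl.get_obs();print(o["t"],o["position"],o["ee_rot"])
E
```

```text
pics
top [0.4273 0.0371 1.1236]
gate_centre [([348.0, 204.3], 0.71)]
third [([355.3, 187.2], 0.57)]
knob [([331.7, 209.7], 0.68)]
unit [([343.8, 212.0], 0.91)]
pivot [([348.2, 210.5], 0.58)]
bowl [([272.0, 236.1], 0.87), ([350.9, 186.3], 0.55)]
filter [([406.1, 201.4], 0.79), ([349.9, 188.0], 0.58)]
pulley [([324.2, 145.5], 0.65)]
socket [([355.9, 268.4], 0.64)]
side [ 0.3135 -0.4958  0.4701]
gate_centre [([330.7, 219.9], 0.68), ([353.3, 211.2], 0.17)]
third [([354.6, 214.5], 0.94)]
knob [([317.4, 185.7], 0.6)]
unit [([327.5, 271.1], 0.85), ([262.6, 305.8], 0.39)]
pivot []
bowl [([271.9, 235.7], 0.7)]
filter [([387.4, 326.5], 0.7)]
pulley [([391.1, 241.0], 0.65), ([332.9, 222.1], 0.47)]
socket [([262.5, 306.1], 0.69)]
1.0 [0.2327 0.6866 0.2313] [-0.5842  1.5707  0.6599]
```

View pics/top0.png

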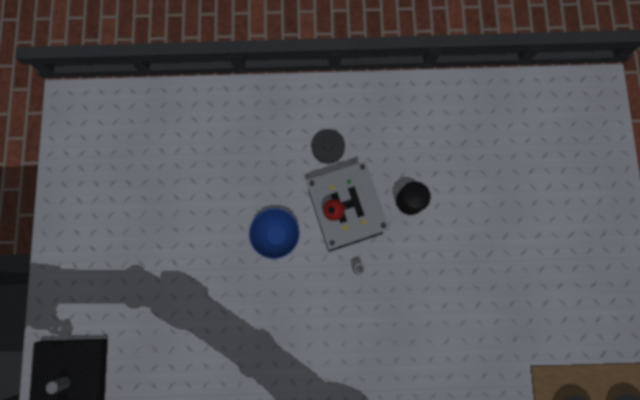

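View pics/side0.png

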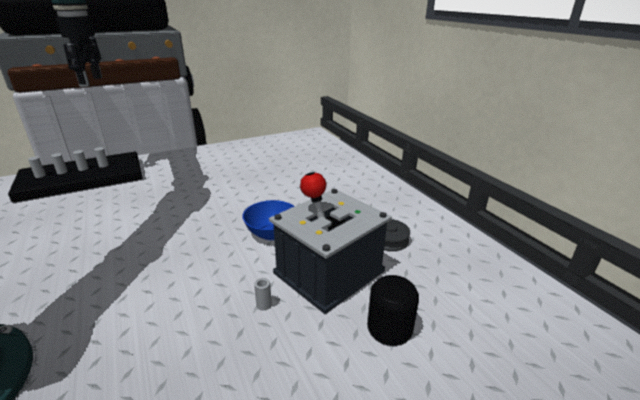

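Run:
```python
from h import *
import cv2
for n,c in(("top0",(250,120,430,290)),("side0",(220,140,420,340))):
    im=cv2.imread(f"pics/{n}.png")[c[1]:c[3],c[0]:c[2]]
    cv2.imwrite(f"pics/{n}z.png",cv2.resize(im,None,fx=3,fy=3,interpolation=cv2.INTER_CUBIC))
```

```text
(no output)
```

View pics/top0z.png

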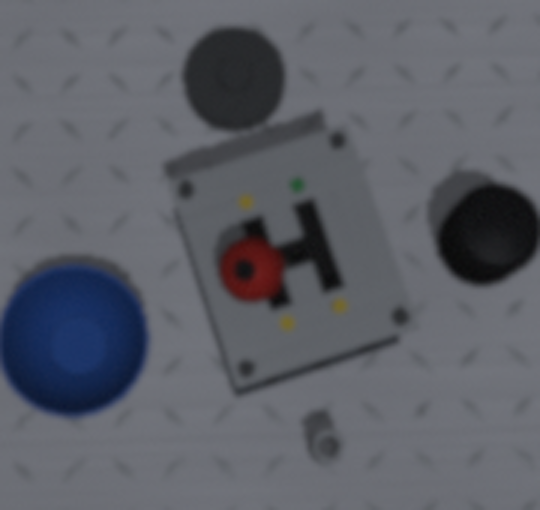

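View pics/side0z.png

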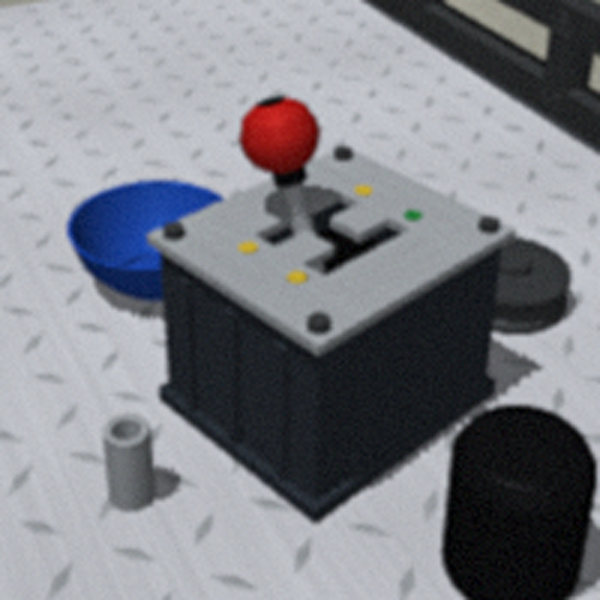

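Run:
```python
from h import *
np.set_printoptions(precision=4,suppress=True)
print("gate",atz("top",(348,204.3),.123),atz("side",(330.7,219.9),.123),"third",atz("top",(355.3,187.2),.123),atz("side",(354.6,214.5),.123))
print("knob tri",tri((331.7,209.7),(317.4,185.7)))
for n,u in(("bowl",(272,236.1)),("filter",(406.1,201.4)),("pulley",(324.2,145.5)),("socket",(355.9,268.4))):print(n,atz("top",u,0))
from scipy.ndimage import label
im=cv2.imread("pics/top0.png").astype(int)
for c in("top","side"):
    im=cv2.imread(f"pics/{c}0.png").astype(int)
    m=(im[...,2]>90)&(im[...,1]<60)&(im[...,0]<60); m[:130]=0;m[300:]=0;m[:,:230]=0
    y,x=np.nonzero(m);print(c,len(x),x.mean(),y.mean(),x.min(),x.max(),y.min(),y.max())
```

```text
gate [ 0.5826 -0.0166  0.123 ] [ 0.5777 -0.0239  0.123 ] third [ 0.6202 -0.0341  0.123 ] [ 0.6235 -0.0267  0.123 ]
knob tri (array([0.5687, 0.0187, 0.17  ]), np.float64(0.008152108697067412))
bowl [0.529  0.1642 0.    ]
filter [ 0.6046 -0.1663  0.    ]
pulley [0.7529 0.0309 0.    ]
socket [ 0.4456 -0.0362  0.    ]
top 72 336.30555555555554 211.55555555555554 330 340 205 217
side 439 312.5307517084282 184.1366742596811 301 325 173 196
```

Run:
```python
from h import *
from scipy.optimize import least_squares
np.set_printoptions(precision=4,suppress=True)
P=np.array
z=lambda a,o:[((p[0]+.5)/3-.5+o[0],(p[1]+.5)/3-.5+o[1]) for p in a]
# dots: first, third, second, fourth
dt=z([(246,202),(297,185),(288,323),(340,305)],(250,120)); ds=z([(364,190),(413,215.5),(248,247),(297,277)],(220,140))
M=P([(47,20),(47,-20),(-47,20),(-47,-20)])/1000
for c,d in(("top",dt),("side",ds)):
    Q=P([atz(c,p,.123)[:2] for p in d]);print(c,Q)
    def f(v):
        R=P([[np.cos(v[2]),-np.sin(v[2])],[np.sin(v[2]),np.cos(v[2])]]);return (M@R.T+v[:2]-Q).ravel()
    r=least_squares(f,[.58,-.02,.3]);print(r.x,r.fun.reshape(-1,2)*1000)
def f(v,full=False):
    c,s=np.cos(v[2]),np.sin(v[2])
    W=[(v[0]+c*m[0]-s*m[1],v[1]+s*m[0]+c*m[1],.123) for m in M]
    a=(P([proj("top",w) for w in W])-P(dt)).ravel();b=(P([proj("side",w) for w in W])-P(ds)).ravel()
    k=knob(v);e=P(proj("top",k))-P(kt);g=P(proj("side",k))-P(ks)
    return np.r_[a,b,e,g]
kt=z([(251,269)],(250,120))[0];ks=z([(280,135)],(220,140))[0]
def knob(v):
    a,b=v[3],v[4];l=P([.13*np.sin(b),-.13*np.sin(a)*np.cos(b),.05+.13*np.cos(a)*np.cos(b)])
    c,s=np.cos(v[2]),np.sin(v[2]);return P([v[0]+c*l[0]-s*l[1],v[1]+s*l[0]+c*l[1],l[2]])
r=least_squares(f,[.58,-.02,.3,-.28,0],diff_step=1e-3);print(r.x,knob(r.x));print(r.fun)
```

```text
top [[ 0.6222  0.0179]
 [ 0.6338 -0.02  ]
 [ 0.5322 -0.0096]
 [ 0.5441 -0.0478]]
[ 0.5831 -0.0149  0.2987] [[-0.0597  0.1796]
 [ 0.0909 -0.1355]
 [ 0.0796  0.019 ]
 [-0.1108 -0.0631]]
side [[ 0.6219  0.0184]
 [ 0.6331 -0.0202]
 [ 0.5315 -0.0088]
 [ 0.543  -0.0472]]
[ 0.5824 -0.0145  0.2904] [[-0.2447 -0.2161]
 [ 0.0137  0.073 ]
 [ 0.1324  0.0096]
 [ 0.0987  0.1335]]
[ 0.5806 -0.0171  0.2991 -0.2917  0.    ] [0.5696 0.0186 0.1745]
[ 0.9333  1.1     1.1333  1.0667  1.0333  1.0667  1.1     1.1667 -0.4
  0.9    -0.2333  0.8    -0.1333  1.1     0.0333  1.1    -0.9333 -2.2333
  2.5    -0.9667]
```

```bash
cat >> h.py <<'E'
def proj(cam,P):
    p=imaging.camera_params(cam);T=np.linalg.inv(np.array(p["world_from_camera"]));c=T[:3,:3]@np.array(P)+T[:3,3]
    return np.array([p["fx"]*c[0]/c[2]+p["cx"],p["fy"]*c[1]/c[2]+p["cy"]])
U=np.array([.5828,-.0147]);YAW=.295
def w(l):  # unit -> world
    c,s=np.cos(YAW),np.sin(YAW);return np.array([U[0]+c*l[0]-s*l[1],U[1]+s*l[0]+c*l[1],l[2]])
def knob(a,b): return w([.13*np.sin(b),-.13*np.sin(a)*np.cos(b),.05+.13*np.cos(a)*np.cos(b)])
def fitknob(kt=None,ks=None):
    from scipy.optimize import least_squares
    def f(v):
        k=knob(*v);r=[]
        if kt is not None:r.append(proj("top",k)-kt)
        if ks is not None:r.append(proj("side",k)-ks)
        return np.concatenate(r)
    r=least_squares(f,[-.2,.05]);return r.x,r.fun
E
python3 - <<'E'
from h import *
np.set_printoptions(precision=4,suppress=True)
kt=np.array([333.3,209.3]);ks=np.array([313,184.7])
print(fitknob(kt,ks),fitknob(kt),fitknob(None,ks)); x=fitknob(kt,ks)[0];print(knob(*x))
for b in(-.37,-.2,0,.2):print(b,proj("top",knob(-.28,b)),proj("side",knob(-.28,b)))
E
```

```text
(array([-0.2796, -0.0645]), array([-0.048 ,  0.2872,  0.2008, -0.1745])) (array([-0.2773, -0.0605]), array([ 0., -0.])) (array([-0.2774, -0.0702]), array([0., 0.]))
[0.5644 0.0171 0.1747]
-0.37 [340.2308 227.275 ] [297.0151 196.6801]
-0.2 [336.2174 217.5629] [305.838  189.0563]
0 [331.8962 205.7953] [316.7196 182.8597]
0.2 [328.2308 194.2774] [327.6278 179.7402]
```

Run:
```python
from h import *
from scipy.spatial.transform import Rotation as R
np.set_printoptions(precision=4,suppress=True)
o=ctrl.get_obs();r=o["ee_rot"]
m=R.from_euler("xyz",r).as_matrix();print(o["t"],m, "zang",np.arctan2(m[1,2],m[0,2]),"yaw target .295+k90", o["q"])
for n,l in(("rear standoff",(-.085,.036)),("rear contact",(-.0084-.023-.0145,.036)),("push end b=0",(-.023-.0145,.036)),
 ("left rear",(-.085,.09)),("left standoff",(0,.09)),("left contact",(0,.036+.023+.0145)),("right end",(0,-.036+.0375)),("third end",(.047-.0375,-.034))):
    print(n,w([*l,.15]))
print("fwd",w([.01,0,0])-w([0,0,0]),"right",w([0,-.01,0])-w([0,0,0]))
```

```text
1.0 [[ 0.     -0.9471  0.321 ]
 [ 0.      0.321   0.9471]
 [-1.     -0.      0.0001]] zang 1.2440381015813966 yaw target .295+k90 [-1.3375  0.5912  0.0484  1.6085 -0.0333  0.9427 -0.0337]
rear standoff [ 0.491 -0.005  0.15 ]
rear contact [0.5284 0.0064 0.15  ]
push end b=0 [0.5365 0.0088 0.15  ]
left rear [0.4753 0.0467 0.15  ]
left standoff [0.5566 0.0714 0.15  ]
left contact [0.5614 0.0556 0.15  ]
right end [ 0.5824 -0.0133  0.15  ]
third end [ 0.6018 -0.0445  0.15  ]
fwd [0.0096 0.0029 0.    ] right [ 0.0029 -0.0096  0.    ]
```

```bash
python3 -m jog '[0,0,0.03,0,0,0, 0.016,-0.043,0.03,0,0,-0.06, 0.016,-0.043,0,0,0,-0.06, 0.016,-0.043,0,0,0,-0.06, 0.016,-0.043,0,0,0,-0.06, 0.016,-0.043,0,0,0,-0.06, 0.016,-0.043,0,0,0,-0.06, 0.016,-0.043,0,0,0,-0.06]' 0
python3 -m jog '[0.016,-0.043,0,0,0,-0.06, 0.016,-0.043,0,0,0,-0.06, 0.016,-0.043,0,0,0,-0.06, 0.016,-0.043,0,0,0,-0.06, 0.016,-0.043,0,0,0,-0.06, 0.016,-0.043,0,0,0,-0.06, 0.016,-0.043,0,0,0,-0.06, 0,0,0,0,0,0]'
python3 - <<'E'
from h import *
from scipy.spatial.transform import Rotation as R
o=ctrl.get_obs();m=R.from_euler("xyz",o["ee_rot"]).as_matrix();print(o["position"],np.arctan2(m[1,2],m[0,2]),m[:,0],o["q"])
E
```

```text
t: 2.0
position: [0.3453, 0.3843, 0.2916]
ee_rot: [0.089, 1.57, 0.911]
ft_force: [0.8, -0.4, 0.5]
grip_width: 0.003
t: 3.0
position: [0.4578, 0.0808, 0.2918]
ee_rot: [-0.924, 1.569, -0.528]
ft_force: [-0.6, 1.2, 0.0]
grip_width: 0.004
[0.45780992 0.08082667 0.29182064] 0.39628445126069956 [ 1.51517669e-03 -8.82810726e-04 -9.99998462e-01] [-0.66417661  0.19426422  0.45977291  2.1243705  -0.11323489  0.84459261
  0.25963369]
```

```bash
python3 -m jog '[0.016,-0.043,0,0,0,-0.05, 0.016,-0.042,0,0,0,-0.05, 0,0,-0.04,0,0,0, 0,0,-0.04,0,0,0, 0,0,-0.04,0,0,0, 0,0,-0.02,0,0,0, 0,0,0,0,0,0]'
python3 - <<'E'
from h import *
from scipy.spatial.transform import Rotation as R
o=ctrl.get_obs();m=R.from_euler("xyz",o["ee_rot"]).as_matrix();print(o["position"],np.arctan2(m[1,2],m[0,2]),m[:,0],o["q"])
for c in("top","side"):
    im=imaging.read_camera(c);cv2.imwrite(f"pics/{c}1.png",im)
E
```

```text
t: 3.88
position: [0.4876, 0.0008, 0.1501]
ee_rot: [2.77, 1.567, 3.076]
ft_force: [0.3, 0.7, 0.1]
grip_width: 0.0
[0.48764603 0.00075879 0.15006877] 0.3056544484282752 [-3.53855059e-03  2.32976370e-04 -9.99993712e-01] [-0.39545907  0.45400902  0.39837311  2.21251874 -0.34060425  0.53556078
  0.56825926]
```

View pics/side1.png

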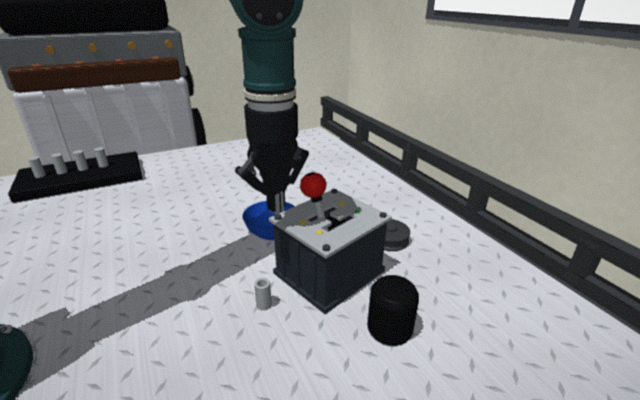

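Run:
```python
import cv2
im=cv2.imread("pics/side1.png")[100:260,220:360]
cv2.imwrite("pics/side1z.png",cv2.resize(im,None,fx=4,fy=3.75,interpolation=cv2.INTER_CUBIC))
```

```text
(no output)
```

View pics/side1z.png

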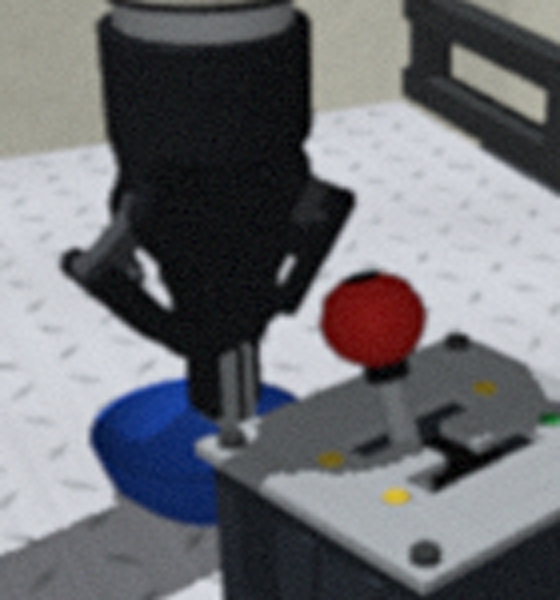

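```bash
python3 -m jog '[0.003,-0.006,0,0,0,-0.175, 0,0,0,0,0,-0.175, 0,0,0,0,0,-0.175, 0,0,0,0,0,-0.175, 0,0,0,0,0,-0.175, 0,0,0,0,0,-0.175, 0,0,0,0,0,-0.175, 0,0,0,0,0,-0.175]'
python3 -m jog '[0,0,0,0,0,-0.175, 0,0,0,0,0,0, 0,0,0,0,0,0]'
cat >> h.py <<'E'
def st():
    from scipy.spatial.transform import Rotation as R
    o=ctrl.get_obs();m=R.from_euler("xyz",o["ee_rot"]).as_matrix()
    p=o["position"];c,s=np.cos(YAW),np.sin(YAW);d=p[:2]-U
    print("t",o["t"],"unit xy",np.round([c*d[0]+s*d[1],-s*d[0]+c*d[1],p[2]],4),"zang-yaw",round(np.arctan2(m[1,2],m[0,2])-YAW,3),"xaxis",np.round(m[:,0],4),"q",np.round(o["q"],2),"f",np.round(o["ft_force"],1))
def look(n,kn=True):
    for c in("top","side"):
        im=imaging.read_camera(c);cv2.imwrite(f"pics/{c}{n}.png",im)
        b=(250,120,430,290) if c=="top" else (220,100,420,300)
        cv2.imwrite(f"pics/{c}{n}z.png",cv2.resize(im[b[1]:b[3],b[0]:b[2]],None,fx=3,fy=3,interpolation=cv2.INTER_CUBIC))
        g=cv2.cvtColor(im,cv2.COLOR_BGR2HSV)
        m=((g[...,0]<8)|(g[...,0]>172))&(g[...,1]>150)&(g[...,2]>50);m[:140 if c=="side" else 130]=0;m[300:]=0;m[:,:250]=0
        y,x=np.nonzero(m)
        if len(x):print(c,len(x),"mid",(x.min()+x.max())/2,(y.min()+y.max())/2,"ext",x.max()-x.min()+1,y.max()-y.min()+1)
        r=[q for q in spot_point("knob",c)[:1]];print("net",[(np.round(q["at"],1),round(q["score"],2)) for q in r])
E
python3 -c "
from h import *
st();look(2)"
```

```text
t: 4.97
position: [0.4929, -0.0055, 0.1527]
ee_rot: [1.615, 1.567, 0.514]
ft_force: [-0.2, -0.4, -0.2]
grip_width: -0.001
t: 5.35
position: [0.4923, -0.0059, 0.152]
ee_rot: [1.802, 1.569, 0.534]
ft_force: [-1.1, 0.2, 0.6]
grip_width: -0.002
t 5.35 unit xy [-0.0841  0.0347  0.152 ] zang-yaw -1.563 xaxis [ 1.3e-03  8.0e-04 -1.0e+00] q [-0.69  0.57  0.85  2.22 -0.73  0.66 -0.57] f [-1.1  0.2  0.6]
top 63 mid 329.5 206.5 ext 12 14
net [(array([332.8, 209.8]), 0.49)]
side 428 mid 313.0 185.0 ext 25 25
net [(array([313.7, 186.3]), 0.73)]
```

```bash
python3 -m jog '[0.012,0.0036,0,0,0,0, 0.012,0.0036,0,0,0,0, 0.01,0.003,0,0,0,0, 0.005,0.0015,0,0,0,0, 0.004,0.0012,0,0,0,0, 0.004,0.0012,0,0,0,0, 0,0,0,0,0,0]'
python3 -c "
from h import *
st();look(3);print(fitknob(None,np.array([313.,185.])))"
```

```text
t: 6.42
position: [0.5385, 0.0078, 0.1512]
ee_rot: [-2.072, 1.57, 2.94]
ft_force: [-2.7, 0.1, 0.9]
grip_width: 0.0
t 6.425 unit xy [-0.0359  0.0344  0.1512] zang-yaw -1.566 xaxis [-6.e-04  1.e-04 -1.e+00] q [-0.69  0.63  0.85  2.12 -0.73  0.72 -0.62] f [-2.7  0.1  0.9]
net []
side 231 mid 319.5 185.5 ext 18 20
net [(array([315.1, 184.7]), 0.91)]
(array([-0.26836219, -0.07843049]), array([0., 0.]))
```

View pics/side3z.png

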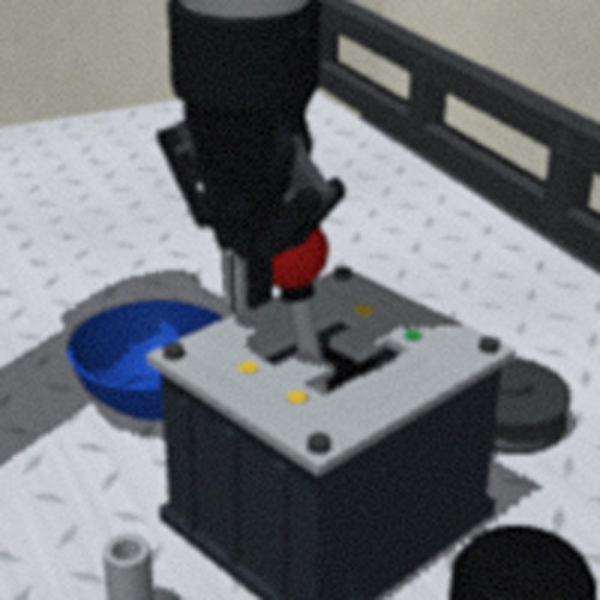

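```bash
python3 -m jog '[-0.017,-0.005,0,0,0,0, -0.017,-0.005,0,0,0,0, -0.005,0.017,0,0,0,0.175, -0.005,0.017,0,0,0,0.175, -0.005,0.017,0,0,0,0.175, -0.005,0.016,0,0,0,0.175, 0,0,0,0,0,0.175, 0,0,0,0,0,0.175]'
python3 -m jog '[0,0,0,0,0,0.175, 0,0,0,0,0,0.175, 0,0,0,0,0,0.17, 0.023,0.007,0,0,0,0, 0.023,0.007,0,0,0,0, 0.023,0.007,0,0,0,0, 0,0,0,0,0,0]'
python3 -c "
from h import *
st();look(4)"
```

```text
t: 7.62
position: [0.4837, 0.0645, 0.1515]
ee_rot: [0.547, 1.57, 0.332]
ft_force: [-0.6, -0.8, -0.5]
grip_width: 0.002
t: 8.5
position: [0.5548, 0.0858, 0.1516]
ee_rot: [-0.259, 1.568, 0.041]
ft_force: [0.1, 0.0, 0.2]
grip_width: -0.004
t 8.5 unit xy [0.0024 0.1043 0.1516] zang-yaw 0.004 xaxis [ 2.4e-03  1.0e-04 -1.0e+00] q [-0.54  0.53  0.42  2.06 -0.36  0.62  0.42] f [0.1 0.  0.2]
top 286 mid 333.0 205.5 ext 21 20
net [(array([330.9, 205.4]), 0.92)]
side 471 mid 316.0 183.5 ext 25 24
net [(array([316.9, 185. ]), 0.86)]
```

View pics/side4z.png

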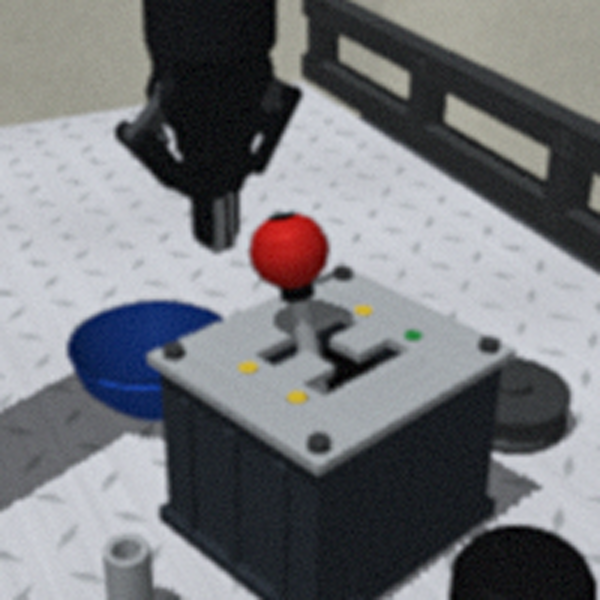

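View pics/top4z.png

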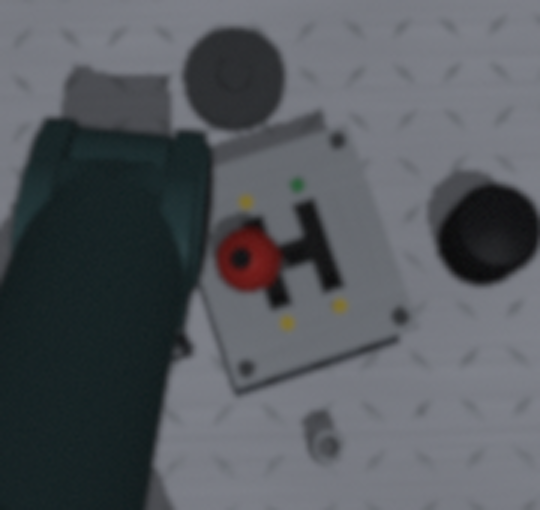

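```bash
python3 -m jog '[0.0029,-0.0096,0,0,0,0, 0.0029,-0.0096,0,0,0,0, 0.0029,-0.0096,0,0,0,0, 0.0024,-0.008,0,0,0,0, 0.0024,-0.008,0,0,0,0, 0.0024,-0.008,0,0,0,0, 0.0024,-0.008,0,0,0,0, 0,0,0,0,0,0]'
python3 -c "
from h import *
st();look(5)"
```

```text
t: 9.7
position: [0.5725, 0.0235, 0.1514]
ee_rot: [-1.191, 1.569, -0.893]
ft_force: [0.4, 0.9, 1.4]
grip_width: 0.0
t 9.7 unit xy [0.0012 0.0395 0.1514] zang-yaw 0.003 xaxis [ 9.0e-04 -1.1e-03 -1.0e+00] q [-0.42  0.54  0.41  2.03 -0.35  0.63  0.53] f [0.4 0.9 1.4]
top 5 mid 355.5 205.5 ext 2 4
net [(array([275.5, 237.8]), 0.74)]
side 537 mid 328.0 187.0 ext 27 27
net [(array([328.4, 188.9]), 0.71)]
```

View pics/side5z.png

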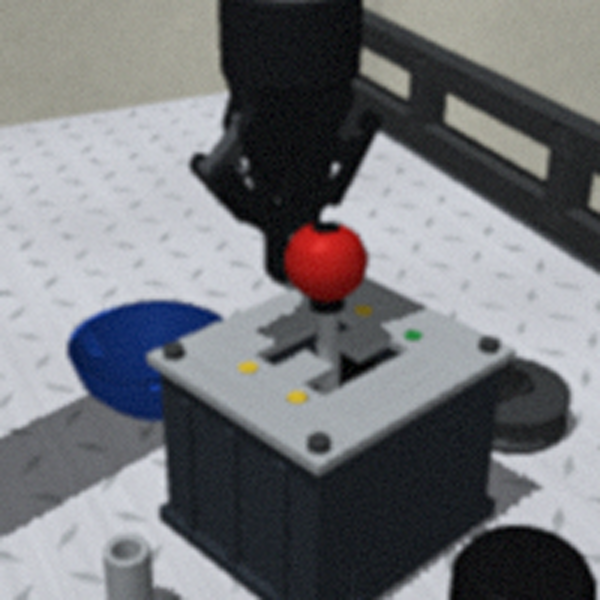

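```bash
python3 -m jog '[0.0023,-0.0077,0,0,0,0, 0.0023,-0.0077,0,0,0,0, 0.0023,-0.0077,0,0,0,0, 0.0023,-0.0077,0,0,0,0, 0.0021,-0.0067,0,0,0,0, 0,0,0,0,0,0]'
python3 -c "
from h import *
st();look(6);print(proj('side',knob(.28,0)),proj('side',knob(.2,0)),proj('side',knob(.28,.1)))"
```

```text
t: 10.65
position: [0.5835, -0.0138, 0.1511]
ee_rot: [-1.545, 1.57, -1.248]
ft_force: [-0.1, -0.0, 0.7]
grip_width: 0.002
t 10.65 unit xy [0.001  0.0007 0.1511] zang-yaw 0.003 xaxis [ 3.e-04 -1.e-03 -1.e+00] q [-0.34  0.55  0.41  2.01 -0.35  0.65  0.59] f [-0.1 -0.   0.7]
net []
side 567 mid 344.5 198.0 ext 28 27
net [(array([347.5, 199.4]), 0.77)]
[347.54603333 197.93164478] [342.99711295 194.33853944] [352.86715349 195.56674707]
```

View pics/side6z.png

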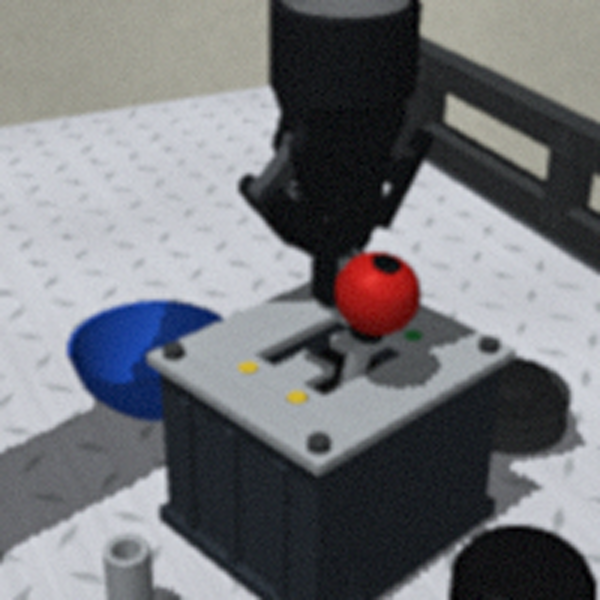

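```bash
python3 -m jog '[-0.0044,0.0144,0,0,0,0, -0.0044,0.0144,0,0,0,0, -0.029,-0.0088,0,0,0,0, -0.029,-0.0088,0,0,0,0, -0.027,-0.008,0,0,0,0, 0.0063,-0.0207,0,0,0,-0.175, 0.0063,-0.0207,0,0,0,-0.175, 0.0063,-0.0207,0,0,0,-0.175]'
python3 -m jog '[0,0,0,0,0,-0.175, 0,0,0,0,0,-0.175, 0,0,0,0,0,-0.175, 0,0,0,0,0,-0.175, 0,0,0,0,0,-0.175, 0,0,0,0,0,-0.175, 0,0,0,0,0,0]'
python3 -c "
from h import *
st();look(7)
"
```

```text
t: 11.85
position: [0.5085, -0.0704, 0.1514]
ee_rot: [1.591, 1.57, 1.362]
ft_force: [-0.1, -0.7, 0.5]
grip_width: -0.002
t: 12.72
position: [0.5082, -0.07, 0.151]
ee_rot: [-1.696, 1.57, -2.968]
ft_force: [-0.0, -0.6, -0.4]
grip_width: -0.002
t 12.725 unit xy [-0.0874 -0.0312  0.151 ] zang-yaw -1.567 xaxis [-9.e-04 -2.e-04 -1.e+00] q [-0.55  0.6   0.85  2.17 -0.74  0.69 -0.46] f [-0.  -0.6 -0.4]
top 232 mid 363.5 196.0 ext 20 19
net [(array([361.7, 194.6]), 0.89)]
side 426 mid 345.5 198.0 ext 26 27
net [(array([346.3, 197.9]), 0.89)]
```

View pics/side7z.png

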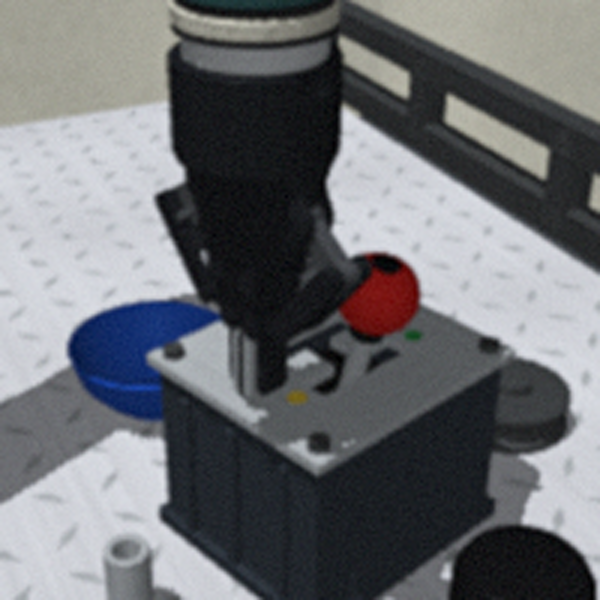

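View pics/top7z.png

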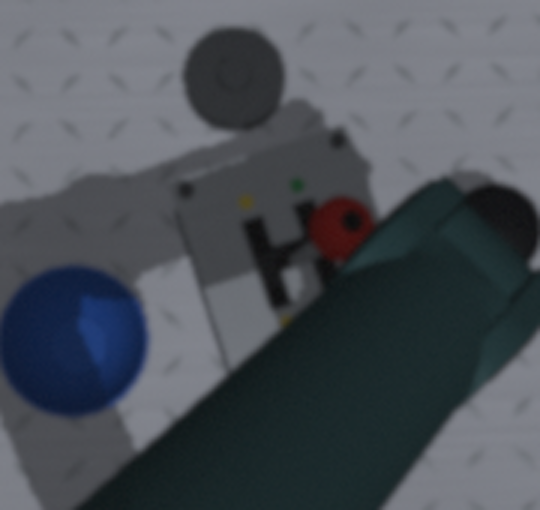

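```bash
python3 -m jog '[0.0162,0.0017,0,0,0,0, 0.0153,0.0047,0,0,0,0, 0.0115,0.0035,0,0,0,0, 0.0077,0.0023,0,0,0,0, 0.0077,0.0023,0,0,0,0, 0.0077,0.0023,0,0,0,0, 0.0077,0.0023,0,0,0,0, 0,0,0,0,0,0]'
python3 -c "
from h import *
st();look(8);print([proj('side',knob(.28,b)) for b in (.2,.37)])
"
```

```text
t: 13.92
position: [0.5833, -0.052, 0.1513]
ee_rot: [1.053, 1.57, -0.222]
ft_force: [-0.4, -0.5, 0.9]
grip_width: 0.003
t 13.925 unit xy [-0.0104 -0.0359  0.1513] zang-yaw -1.57 xaxis [ 1.1e-03 -2.0e-04 -1.0e+00] q [-0.55  0.68  0.85  2.02 -0.74  0.78 -0.54] f [-0.4 -0.5  0.9]
net []
side 190 mid 360.5 197.5 ext 16 18
net [(array([357.3, 193.4]), 0.72)]
[array([357.78480697, 193.87579308]), array([365.09052645, 192.52385085])]
```

View pics/side8z.png

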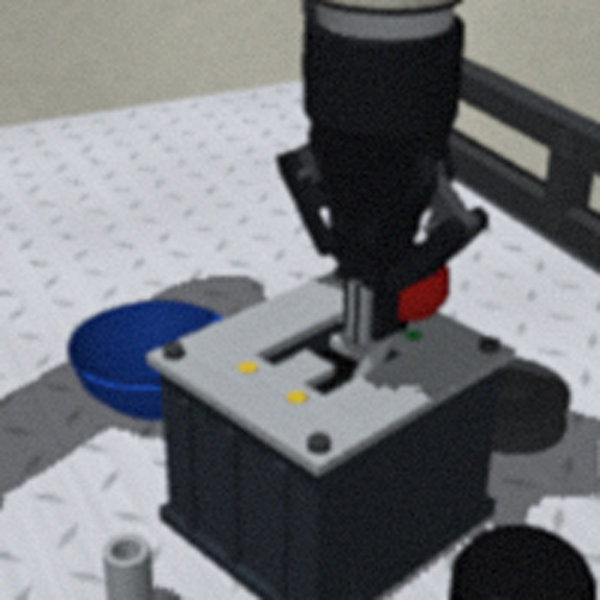

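Going forward as planned; about 23 mm remains to the stop, in small rows.

```bash
python3 -m jog '[0.0057,0.0017,0,0,0,0, 0.0057,0.0017,0,0,0,0, 0.0048,0.0015,0,0,0,0, 0.0029,0.0009,0,0,0,0, 0.0019,0.0006,0,0,0,0, 0,0,0,0,0,0]'
python3 -c "
from h import *
st()
"
```

```text
t: 14.88
position: [0.6033, -0.0459, 0.1513]
ee_rot: [-1.606, 1.571, -2.882]
ft_force: [-2.3, -0.2, -1.7]
grip_width: -0.002
t 14.875 unit xy [ 0.0106 -0.0358  0.1513] zang-yaw -1.571 xaxis [-0. -0. -1.] q [-0.55  0.7   0.84  1.97 -0.73  0.81 -0.56] f [-2.3 -0.2 -1.7]
```

```bash
python3 -m jog '[0.0019,0.0006,0,0,0,0, 0.0014,0.0004,0,0,0,0, 0,0,0,0,0,0]'; python3 -m jog '[0.0014,0.0004,0,0,0,0, 0,0,0,0,0,0]'
python3 -c "
from h import *
st()
"
```

```text
t: 15.25
position: [0.6062, -0.045, 0.1512]
ee_rot: [-1.848, 1.57, -3.124]
ft_force: [-2.9, -1.1, -2.0]
grip_width: 0.001
t: 15.5
position: [0.6071, -0.0447, 0.151]
ee_rot: [-1.868, 1.569, 3.139]
ft_force: [-4.0, -1.5, -2.7]
grip_width: 0.002
t 15.5 unit xy [ 0.0145 -0.0358  0.151 ] zang-yaw -1.571 xaxis [-0.0017  0.     -1.    ] q [-0.55  0.71  0.84  1.96 -0.73  0.81 -0.57] f [-4.  -1.5 -2.7]
```

```bash
python3 -m jog '[0.0014,0.0004,0,0,0,0, 0,0,0,0,0,0]'; python3 -m jog '[0.0014,0.0004,0,0,0,0, 0,0,0,0,0,0]'
python3 -c "
from h import *
st();look(9)
"
```

```text
t: 15.75
position: [0.6078, -0.0445, 0.1509]
ee_rot: [-1.873, 1.568, 3.134]
ft_force: [-5.4, -1.8, -1.5]
grip_width: 0.001
t: 16.0
position: [0.6085, -0.0443, 0.1507]
ee_rot: [-1.875, 1.566, 3.132]
ft_force: [-6.2, -1.5, -2.0]
grip_width: -0.001
t 16.0 unit xy [ 0.016  -0.0357  0.1507] zang-yaw -1.572 xaxis [-0.0043  0.     -1.    ] q [-0.55  0.71  0.84  1.96 -0.73  0.82 -0.57] f [-6.2 -1.5 -2. ]
net []
side 176 mid 369.5 195.5 ext 14 18
net [(array([365.6, 192.9]), 0.75)]
```

View pics/side9z.png

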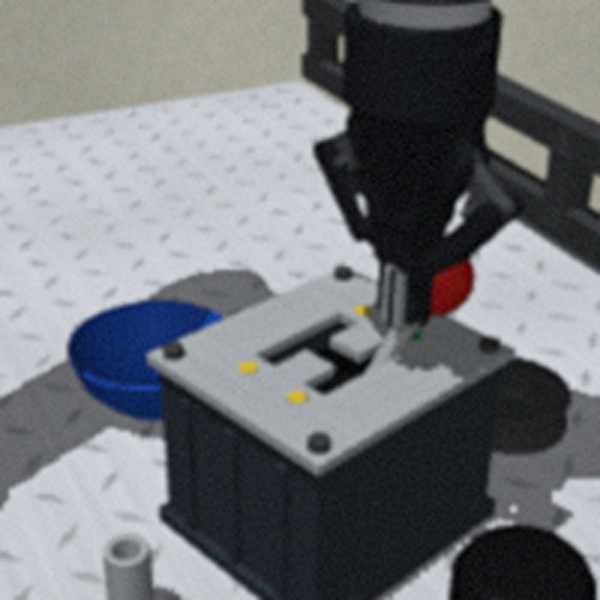

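```bash
python3 -m jog '[0.0019,0.0006,0,0,0,0, 0.0019,0.0006,0,0,0,0, 0,0,0,0,0,0, 0,0,0,0,0,0]'; python3 -m jog '[-0.005,-0.0015,0,0,0,0, -0.01,-0.003,0,0,0,0, -0.02,-0.006,0,0,0,0, -0.03,-0.009,0,0,0,0, -0.03,-0.009,0.03,0,0,0, -0.01,0,0.04,0,0,0, 0,0.02,0.04,0,0,0, 0,0,0,0,0,0]'
python3 -c "
from h import *
st();look(10);print([(proj('side',knob(.28,b)),proj('top',knob(.28,b))) for b in (.33,.37)])
"
```

```text
t: 16.7
position: [0.6102, -0.0436, 0.1503]
ee_rot: [-1.873, 1.563, 3.133]
ft_force: [-10.0, -3.2, -1.0]
grip_width: 0.003
t: 17.7
position: [0.5138, -0.0501, 0.2648]
ee_rot: [1.367, 1.56, 0.094]
ft_force: [-0.6, 0.3, -0.6]
grip_width: 0.002
t 17.7 unit xy [-0.0763 -0.0138  0.2648] zang-yaw -1.568 xaxis [ 0.0108  0.001  -0.9999] q [-0.76  0.46  1.07  2.08 -0.53  0.89 -0.67] f [-0.6  0.3 -0.6]
top 234 mid 354.5 176.0 ext 18 19
net [(array([356.4, 175.6]), 0.82)]
side 476 mid 364.0 192.0 ext 25 25
net [(array([364.5, 193.7]), 0.89)]
[(array([363.49815886, 192.67288533]), array([356.80673897, 177.13453882])), (array([365.09052645, 192.52385085]), array([355.77100872, 175.24033629]))]
```

View pics/side10z.png

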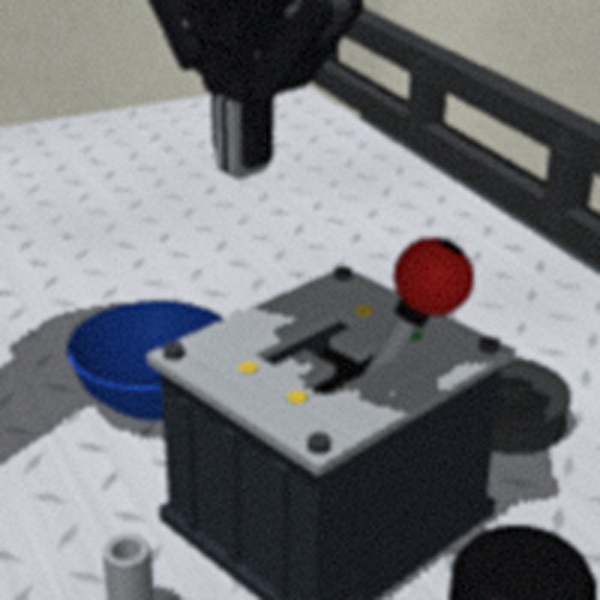

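View pics/top10z.png

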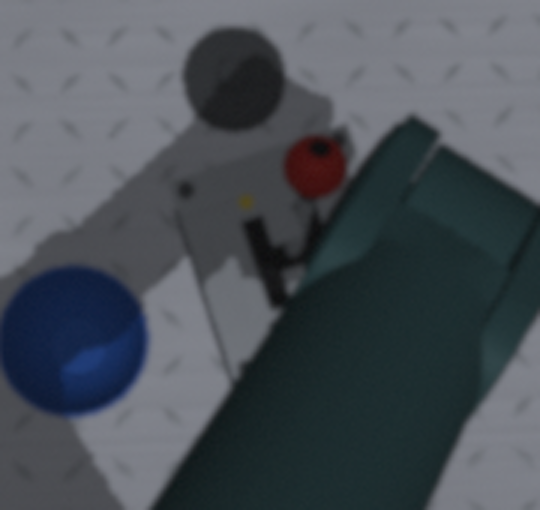

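```bash
python3 -c "
from h import *
A=np.array
print(fitknob(A([355.2,175.8]),A([364.1,192.3])),fitknob(A([355.2,175.8])),fitknob(None,A([364.1,192.3])),fitknob(None,A([364.5,193.])))
for t in('bowl','filter','pulley','socket'):
  for c in('side','top'):print(t,c,[(np.round(r['at'],1),round(r['score'],2)) for r in spot_point(t,c)[:1]])
st()
"
```

```text
(array([0.2677939 , 0.36214705]), array([ 0.14967425, -0.02343442,  0.05199638, -0.26092373])) (array([0.26504474, 0.36246996]), array([-5.68434189e-14, -1.13686838e-13])) (array([0.27346617, 0.3534048 ]), array([-1.64845915e-11,  1.47679202e-10])) (array([0.28909466, 0.34303261]), array([-2.67164069e-12,  1.40971679e-11]))
bowl side [(array([328.8, 267.9]), 0.56)]
bowl top [(array([274.4, 233.7]), 0.69)]
filter side [(array([389. , 324.2]), 0.79)]
filter top [(array([347.2, 202.2]), 0.19)]
pulley side [(array([391.5, 238.9]), 0.68)]
pulley top [(array([326.4, 149.8]), 0.93)]
socket side [(array([263.2, 305.2]), 0.83)]
socket top []
t 18.3 unit xy [-0.0809 -0.0137  0.261 ] zang-yaw -1.572 xaxis [-5.e-04 -3.e-04 -1.e+00] q [-0.76  0.47  1.06  2.08 -0.53  0.89 -0.67] f [-0.2  0.7  0. ]
```

```bash
python3 -c "
from h import *
print(job.finish_job())"
```

```text
the job is handed in; nothing more can be done
None
```

The gear selector is in third, and I handed the job in at about 18 s of the 51 s allowed. I pushed only with the shut fingertips, always from one side at a time. First from behind into neutral, then from the left across to the right, then from behind forward to the stop. After that I drew the hand back and up, clear of everything.

**Lever position:** fitted from both cameras after the hand was clear, select is about 0.27 and shift about 0.36. Using one camera at a time, shift came out between 0.34 and 0.36, all above the 0.33 limit. The push force rose steadily to about 10 N at the end, well above the 2.5 N friction, so the lever was against its stop.

**Other objects:** the pulley, filter and socket show within 2 px of their starting places in the side view, and the bowl within 4 px in the top view.

**Checks that failed or disagreed:**
- The network put the bowl in the wrong place in the final side view (on the unit), but it sits where it started in both pictures.
- The pulley was about 4 px off in the final top view. The pictures show it unmoved.
- The arm hid the filter and socket from the top camera, so those two were checked only from the side.
- The tool ended about 5 mm further forward than I calculated. I put this down to arm flex and small calibration error.

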